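# Hold the cup box open by its pedal

## Task

A colleague with full hands needs a clean cup: press the pedal of the clear box that holds the espresso cups until its lid is fully open, and keep it open for two seconds. Then ease the pedal slowly back up so that the lid comes down gently, without slamming, and is shut; leave the matching box with the lemons shut.

Things in the scene. Friction and masses are not known exactly. Their poses are not given: they have to be found in the camera images.
- cup_box: Fixed box holding three white espresso cups: clear walls and clear lid framed in steel, on a steel plinth; 150 mm deep (x), 210 wide (y), 139 high shut. Its twin, with its own pedal, holds lemons; they stand side by side in either order. Origin: centre of the underside. -x points out of its front, along the pedal towards the robot; y across, z up.
- cup_pedal: The cup box's steel pedal lever. Origin on its pivot inside the plinth, 48 mm above the counter and 10 mm ahead of the box's centre. With the pedal up its axes are those of the box: -x along the lever to the pad, 175 mm away. Pressed, the pad end tilts down about this pivot by up to 0.20 rad; there is nothing under it.
- cup_pad (a point): Centre of the top of the cup box's pedal pad: dark, ribbed, 40 mm (x) by 44 mm (y), level, 58 mm above the counter when up, 110 mm in front of the box's wall. Pressed straight down it takes about 5 to 10 N; after 35 mm it meets a firm stop and the lid is fully open. Spring and lid drive it back up: let go suddenly, it jumps up and the lid slams.
- cup_lid (a joint): Angle of the cup box's lid (rad), hinged on the box's rear top edge: 0 shut, 1.0 fully open. Follows the pedal rigidly at five times its angle: 0.03 rad per mm of pad travel. Easing the pad up at 20 to 40 mm/s is gentle, over 100 mm/s is a slam. The lid swings up and away from the pedal, front edge to 0.27 m above the counter.
- fruit_lid (a joint): Angle (rad) of the same lid on the twin box that holds the lemons: 0 shut, 1.0 fully open. It must stay shut.

How it is judged:
By the outcome, as a careful person would: the job done as asked, in the order asked, and still so for the second after the job is handed in, with the robot touching nothing.
It also fails if it takes over 37 s, if anything falls off the work surface, if the arm or the gripper's body presses on something with over 40 N, if the wrist force passes 120 N, or if a joint passes its speed limit or range.

## Robot

A 7-joint arm with a two-finger parallel gripper is mounted at the origin on a cart in front of the work surface, level with it; the furniture and walls round the work are solid. World frame = base frame: x ahead of the robot, y to its left, z up, the work surface at z = 0. Lengths are in m, angles in rad, forces in N, time in s.
With the tool pointing down it reaches from about 0.425 to 0.875 m from the base axis. Payload 4.7 kg.
Tool frame: the origin (TCP) lies midway between the tips of the shut fingers; the grasp point (between the pads) lies 19 mm behind it; x points along the fingers, y is the direction in which the jaws open and shut, and the axes are right-handed (so a half turn about x gives the same grasp; the last joint's range is limited). The gripper opens to 87 mm and grips with 3 to 60 N. Pads are 19 mm wide; open, the fingers measure 117 mm over their backs; the gripper's body (75 mm by 190 mm) begins 51 mm behind the grasp point.
Start: joints at [-1.152, 0.321, -0.07, 1.45, 0.023, 1.371, -0.057], TCP at [0.256, 0.597, 0.223] pointing down, gripper open.
Joint ranges: [-2.86, 2.86], [-0.3, 2.09], [-1.38, 1.24], [0.06, 2.45], [-1.56, 4.7], [0.09, 2.05], [-2.69, 2.69]. Speed limits (rad/s): [2.57, 2.57, 3.14, 3.14, 3.14, 3.14, 3.14].

## Interface

Orientations are given as a rotation vector (axis times angle).
In Python, from bench import ctrl gives the robot as it stands. The module is installed in compiled form; this text tells all that it offers.
- The arm moves only by the shell command python3 -m jog 'ROWS' [FORCE]. ROWS is JSON, a list of rows, each an object with "rot": the turn, a rotation vector about the tool's x, y, z in units of 5 degrees (1.0 is 5 degrees), a list of three; "travel": the shift along the tool's x, y, z in units of 0.3 m (1.0 is 0.3 m), a list of three; "jaw": the closure, from -1 (fully open) to 1 (shut), so that 0 is half open. In form: [{"rot": [ax, ay, az], "travel": [tx, ty, tz], "jaw": jaw}, ...]. A call has 1 to 8 rows; each row shifts and turns the commanded pose from where the row before left it, along the tool's axes as they then stand; what a row does not reach is not made up. A row lasts 1/10 s, in which the tool goes at most 50 mm and 8.59 degrees, less where a joint would pass 70% of its speed; a pose out of reach is approached as far as the arm can. A call with a number of a shift or a turn outside -1 to 1 is refused whole. A call with a gripper value outside its range is refused whole. The fingers move at their own pace and stop on an object; FORCE is the grip in N (left out, the last holds). Time passes only in rows, so rows that do not move let the fingers close. It gives the time, the measured TCP pose, the force and the opening at its end, in the units of the state.
- ctrl.get_state(): the state, without advancing time (a new reading comes with each control period).
- ctrl.get_image(name): name is "side" or "top"; returns the picture (480x640x3 uint8, red, green, blue); there is no depth.
- ctrl.camera_model(name): a dict with "mtx" (3x3 intrinsics, pixels), "extrinsics" (4x4, takes a point from world to camera coordinates). Camera axes: x right, y up, looking along -z (the intrinsics and any distortion apply to the point x, -y, -z); pixel columns grow to the right and rows downward; lengths in m; the calibration is good to about 2 mm. A picture is of the moment at which its call begins. camera_model takes no time and is no camera call.
- ctrl.close_job(): hands the job in, once; it reports no verdict.
The state is a dict: "time": time; "joint_positions": joint angles; "qd": joint speeds; "joint_torque": joint torques, N m; "position": TCP position; "tool_rot": TCP orientation; "ft_force": force on the tool from outside, world axes, zero at the start; "torque": the same for the moment, N m; "grip_width": opening from 0.0 (shut) to 1.0 (fully open).
Only numpy, scipy, OpenCV 4.12 (cv2) and the standard library are available. Lean on these libraries where they do the work, as an engineer would, in place of code of your own. Each camera call takes 0.05 s, during which the arm holds its last target.

## Working session

There is one attempt and no reset: what is moved stays moved. The work goes in short steps, Python scripts to look and compute and a shell command to move; the robot and the scene stay as the last step left them, time stands still between calls to the robot, and variables do not carry over. Pictures are saved under pics/ and viewed, and the job is handed in when it is done.

```bash
mkdir -p pics; python3 - <<'E'
from bench import ctrl
import cv2
for n in("side","top"):
    cv2.imwrite(f"pics/{n}0.png",ctrl.get_image(n)[:,:,::-1]); m=ctrl.camera_model(n); print(m)
s=ctrl.get_state(); print(s)
E
```

```text
{'mtx': array([[479.25959785,   0.        , 314.91294686],
       [  0.        , 479.25959785, 237.93545775],
       [  0.        ,   0.        ,   1.        ]]), 'extrinsics': array([[ 0.99979483,  0.01363852, -0.01497657, -0.56629139],
       [ 0.00415583,  0.58552453,  0.81064403, -0.06904227],
       [ 0.01982514, -0.81053995,  0.58534772, -1.13938017],
       [ 0.        ,  0.        ,  0.        ,  1.        ]])}
{'mtx': array([[435.76000476,   0.        , 324.30117467],
       [  0.        , 435.76000476, 236.6303737 ],
       [  0.        ,   0.        ,   1.        ]]), 'extrinsics': array([[ 2.96706604e-03, -9.99994688e-01,  1.34959180e-03,
        -2.93904081e-02],
       [ 9.86021918e-01,  3.15043181e-03,  1.66585870e-01,
        -5.70270795e-01],
       [-1.66589237e-01,  8.36455821e-04,  9.86026027e-01,
        -8.50277655e-01],
       [ 0.00000000e+00,  0.00000000e+00,  0.00000000e+00,
         1.00000000e+00]])}
{'time': 0.1, 'joint_positions': array([-1.15185045,  0.32179074, -0.07009231,  1.45154838,  0.02260991,
        1.37077891, -0.05687947]), 'qd': array([-0.00095253, -0.00306028, -0.00025666, -0.0005791 ,  0.00032685,
        0.00157645,  0.0019185 ]), 'joint_torque': array([-4.37469535e-04, -4.92571771e+01, -4.05971417e-01, -3.13397884e+01,
       -6.40859362e-02,  3.93627130e-02,  6.72024476e-05]), 'position': array([0.2558712 , 0.59698944, 0.22154606]), 'tool_rot': array([ 0.31617953,  1.54762627, -0.31889638]), 'ft_force': array([ 0.22366035,  0.742788  , -0.10489191]), 'torque': array([-0.04190115, -0.01231033, -0.00079828]), 'grip_width': 0.997565786275706}
```

View pics/side0.png

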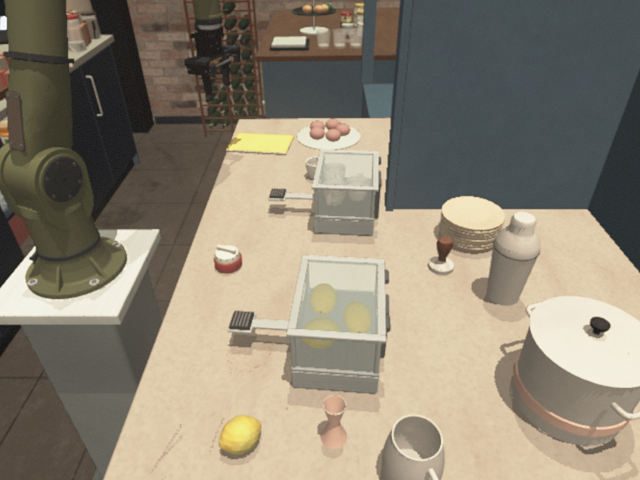

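View pics/top0.png

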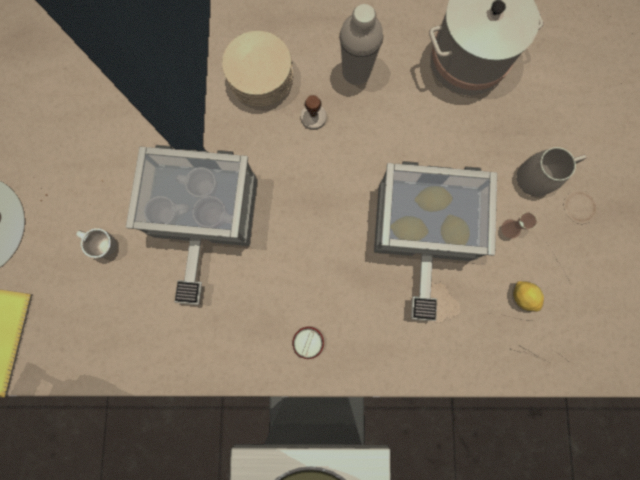

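The cups are in the left box: its pad is at about top (188,292) and side (278,195). The lemons are in the right box, with its pad at top (425,309). Next I locate the pad.

```bash
cat > h.py <<'E'
import numpy as np,cv2
from bench import ctrl
def ray(n,u,v):
    m=ctrl.camera_model(n);K=m["mtx"];T=m["extrinsics"]
    d=np.linalg.inv(K)@[u,v,1];d=np.array([d[0],-d[1],-d[2]])
    R=T[:3,:3];return -R.T@T[:3,3],R.T@d
def onz(n,u,v,z):
    c,d=ray(n,u,v);return c+d*(z-c[2])/d[2]
def proj(n,p):
    m=ctrl.camera_model(n);q=m["extrinsics"]@np.r_[p,1];q=m["mtx"]@[q[0],-q[1],-q[2]];return q[:2]/q[2]
E
python3 - <<'E'
from h import *
for n,(u,v,w,h) in {"top":(168,272,42,40),"side":(262,182,28,26)}.items():
    im=cv2.imread(f"pics/{n}0.png");g=cv2.cvtColor(im,cv2.COLOR_BGR2GRAY)[v:v+h,u:u+w]
    m=(g<75).astype(np.uint8);m=cv2.morphologyEx(m,cv2.MORPH_CLOSE,np.ones((5,5)))
    cs,_=cv2.findContours(m,0,2);c=max(cs,key=cv2.contourArea)
    r=cv2.minAreaRect(c);ct=np.array(r[0])+[u,v];print(n,r,ct,onz(n,*ct,.058))
    for b in cv2.boxPoints(r)+[u,v]: print(onz(n,*b,.058).round(4))
    cv2.imwrite(f"pics/crop_{n}.png",cv2.resize(im[v-40:v+h+20,u-20:u+w+60],None,fx=5,fy=5,interpolation=2))
print(ctrl.get_state()["time"])
# lever base at wall & box front corners (top edges) z~.139
for p in [(130,232),(249,241),(138,148),(247,155)]: print(p,onz("top",*p,.139).round(4))
E
```

```text
top ((20.868850708007812, 19.942623138427734), (25.078399658203125, 18.55982780456543), 5.194429397583008) [188.86885071 291.94262314] [0.45593502 0.24207351 0.058     ]
[0.4399 0.2677 0.058 ]
[0.4765 0.2665 0.058 ]
[0.4721 0.2163 0.058 ]
[0.4355 0.2178 0.058 ]
side ((14.0, 14.5), (1.0, 12.0), 90.0) [276.  196.5] [0.46053227 0.2229016  0.058     ]
[0.4443 0.2257 0.058 ]
[0.4764 0.2253 0.058 ]
[0.4767 0.2201 0.058 ]
[0.4447 0.2205 0.058 ]
0.1
(130, 232) [0.5625 0.3321 0.139 ]
(249, 241) [0.5463 0.1114 0.139 ]
(138, 148) [0.7258 0.3295 0.139 ]
(247, 155) [0.7125 0.1205 0.139 ]
```

View pics/crop_top.png

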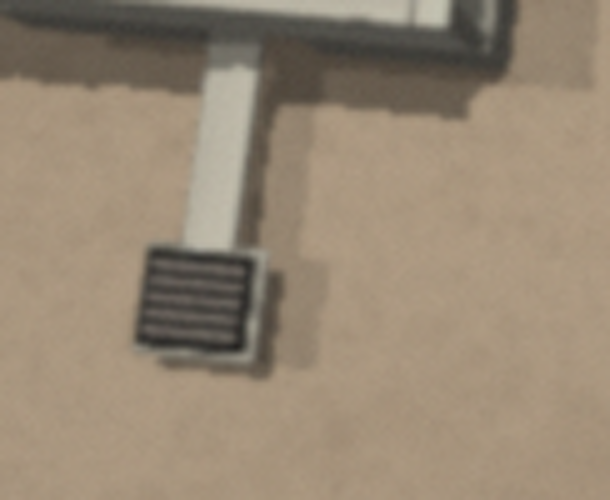

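View pics/crop_side.png

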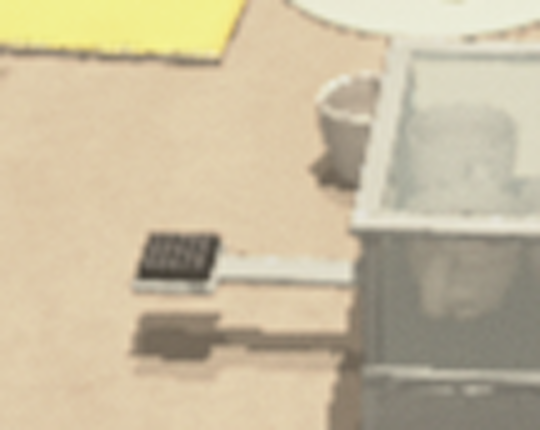

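```bash
python3 - <<'E'
from h import *
print(onz("top",187.2,291.8,.058),onz("side",278,193.3,.058))
c1,d1=ray("top",187.2,291.8);c2,d2=ray("side",278,193.3)
t=np.linalg.lstsq(np.c_[d1,-d2],c2-c1,rcond=None)[0];print(c1+d1*t[0],c2+d2*t[1])
from scipy.spatial.transform import Rotation as R
s=ctrl.get_state();M=R.from_rotvec(s["tool_rot"]).as_matrix();print(M.round(3))
P=np.array([.452,.245,.10]);print(M.T@(P-s["position"]))
# lever axis
a=onz("top",148+212/5,232+247/5,.056);b=onz("top",148+235/5,232+60/5,.05);print(a,b,np.degrees(np.arctan2(*(b-a)[[1,0]])))
E
```

```text
[0.45620728 0.24541516 0.058     ] [0.46460028 0.23957078 0.058     ]
[0.45644537 0.24724308 0.05212325] [0.46361123 0.2484315  0.05278322]
[[-0.001  0.394  0.919]
 [-0.002  0.919 -0.394]
 [-1.    -0.002  0.   ]]
[ 0.12200477 -0.24609205  0.31888878]
[0.47702382 0.24076634 0.056     ] [0.55383218 0.23730957 0.05      ] -2.5768647850110606
```

```bash
python3 -m jog '[{"rot":[-0.93,0,0],"travel":[0,0,0],"jaw":1},{"rot":[-0.93,0,0],"travel":[0,0,0],"jaw":1},{"rot":[-0.93,0,0],"travel":[0,0,0],"jaw":1},{"rot":[-0.93,0,0],"travel":[0,0,0],"jaw":1},{"rot":[-0.92,0,0],"travel":[0,0,0],"jaw":1},{"rot":[0,0,0],"travel":[0,0,0],"jaw":1}]' 30
python3 - <<'E'
from h import *
from scipy.spatial.transform import Rotation as R
s=ctrl.get_state();M=R.from_rotvec(s["tool_rot"]).as_matrix();print(M.round(3),s["position"])
print(M.T@(np.array([.458,.243,.12])-s["position"])/.3, s["joint_positions"])
E
```

```text
time: 0.7
position: [0.256, 0.5972, 0.222]
tool_rot: [-0.001, 1.571, -0.0]
ft_force: [-0.0, -0.1, -0.4]
grip_width: 0.542
[[-0.    -0.     1.   ]
 [-0.001  1.     0.   ]
 [-1.    -0.001 -0.   ]] [0.25595355 0.59716682 0.22195641]
[ 0.34069737 -1.18045491  0.67323966] [-1.1104272   0.32381327 -0.12301141  1.44940455  0.0397847   1.37182384
  0.33610698]
```

```bash
python3 -m jog '[{"rot":[0,0,0],"travel":[0,-0.12,0.06],"jaw":1},{"rot":[0,0,0],"travel":[0,-0.12,0.06],"jaw":1},{"rot":[0,0,0],"travel":[0,-0.12,0.06],"jaw":1},{"rot":[0,0,0],"travel":[0,-0.12,0.06],"jaw":1},{"rot":[0,0,0],"travel":[0,-0.12,0.08],"jaw":1},{"rot":[0,0,0],"travel":[0.06,-0.12,0.08],"jaw":1},{"rot":[0,0,0],"travel":[0.06,-0.12,0.08],"jaw":1},{"rot":[0,0,0],"travel":[0.06,-0.12,0.08],"jaw":1}]'
python3 -m jog '[{"rot":[0,0,0],"travel":[0.08,-0.12,0.06],"jaw":1},{"rot":[0,0,0],"travel":[0.08,-0.1,0.053],"jaw":1},{"rot":[0,0,0],"travel":[0,0,0],"jaw":1}]'
python3 - <<'E'
from h import *
for n in("side","top"):
    im=ctrl.get_image(n)[:,:,::-1]
    p=ctrl.get_state()["position"];q=proj(n,p);print(n,p,q)
    x,y=q.astype(int)
    cv2.imwrite(f"pics/{n}1.png",cv2.resize(im[y-60:y+60,x-80:x+80],None,fx=5,fy=5,interpolation=2));print(x-80,y-60)
E
```

```text
time: 1.5
position: [0.4248, 0.3079, 0.1681]
tool_rot: [0.002, 1.57, -0.001]
ft_force: [1.0, -0.3, 0.1]
grip_width: 0.005
time: 1.8
position: [0.4583, 0.2363, 0.1171]
tool_rot: [0.004, 1.575, -0.013]
ft_force: [0.2, 0.4, -0.4]
grip_width: 0.009
side [0.45786984 0.24015256 0.11878464] [274.05831757 173.12647832]
194 113
top [0.45775409 0.2428116  0.12002478] [178.31836694 289.56755176]
98 229
```

View pics/side1.png

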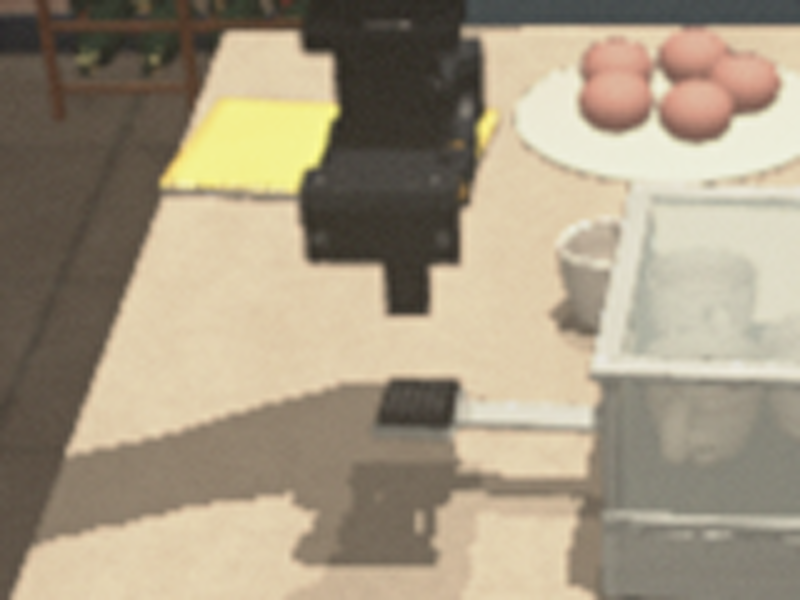

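View pics/top1.png

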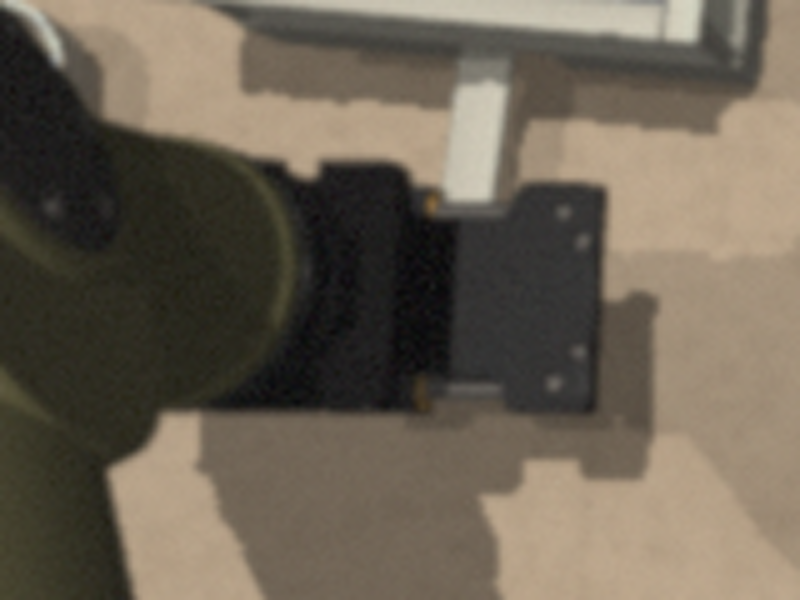

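```bash
python3 -m jog '[{"rot":[0,0,0],"travel":[0.04,0,0.004],"jaw":1},{"rot":[0,0,0],"travel":[0.05,0,0],"jaw":1},{"rot":[0,0,0],"travel":[0.05,0,0],"jaw":1},{"rot":[0,0,0],"travel":[0.03,0,0],"jaw":1},{"rot":[0,0,0],"travel":[0.02,0,0],"jaw":1},{"rot":[0,0,0],"travel":[0.02,0,0],"jaw":1},{"rot":[0,0,0],"travel":[0.02,0,0],"jaw":1}]'
python3 -m jog '[{"rot":[0,0,0],"travel":[0.02,0,0],"jaw":1},{"rot":[0,0,0],"travel":[0.0,0,0],"jaw":1}]'
```

```text
time: 2.6
position: [0.4591, 0.2444, 0.0521]
tool_rot: [0.0, 1.571, 0.001]
ft_force: [-2.0, -0.6, 4.6]
grip_width: 0.009
time: 2.8
position: [0.459, 0.2443, 0.0458]
tool_rot: [0.0, 1.571, 0.001]
ft_force: [-2.5, 0.6, 4.9]
grip_width: 0.005
```

```bash
python3 -m jog '[{"rot":[0,0,0],"travel":[0.02,0,0],"jaw":1},{"rot":[0,0,0],"travel":[0.02,0,0],"jaw":1},{"rot":[0,0,0],"travel":[0.015,0,0],"jaw":1},{"rot":[0,0,0],"travel":[0.01,0,0],"jaw":1},{"rot":[0,0,0],"travel":[0.005,0,0],"jaw":1},{"rot":[0,0,0],"travel":[0,0,0],"jaw":1}]'
```

```text
time: 3.4
position: [0.4604, 0.2442, 0.0253]
tool_rot: [0.001, 1.568, 0.001]
ft_force: [1.0, 0.3, 5.5]
grip_width: 0.005
```

```bash
python3 -m jog '[{"rot":[0,0,0],"travel":[0.007,0,0],"jaw":1},{"rot":[0,0,0],"travel":[0.003,0,0],"jaw":1},{"rot":[0,0,0],"travel":[0,0,0],"jaw":1}]'
```

```text
time: 3.7
position: [0.4607, 0.2443, 0.0241]
tool_rot: [0.001, 1.568, 0.001]
ft_force: [-3.1, -1.1, 16.8]
grip_width: 0.004
```

```bash
python3 -m jog '[{"rot":[0,0,0],"travel":[0.004,0,0],"jaw":1},{"rot":[0,0,0],"travel":[0,0,0],"jaw":1},{"rot":[0,0,0],"travel":[0,0,0],"jaw":1},{"rot":[0,0,0],"travel":[0,0,0],"jaw":1},{"rot":[0,0,0],"travel":[0,0,0],"jaw":1},{"rot":[0,0,0],"travel":[0,0,0],"jaw":1},{"rot":[0,0,0],"travel":[0,0,0],"jaw":1},{"rot":[0,0,0],"travel":[0,0,0],"jaw":1}]'
python3 - <<'E'
from h import *
cv2.imwrite("pics/side2.png",ctrl.get_image("side")[:,:,::-1])
E
```

```text
time: 4.5
position: [0.4608, 0.2443, 0.0236]
tool_rot: [0.002, 1.568, 0.001]
ft_force: [-4.7, -2.2, 21.7]
grip_width: 0.006
```

View pics/side2.png

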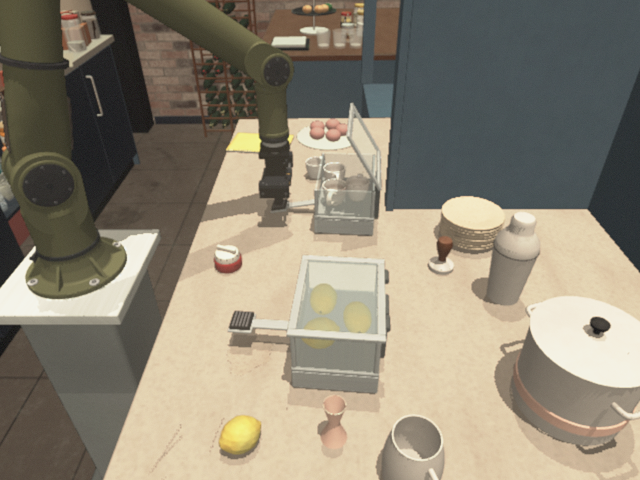

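The cup lid stands wide open, with its front edge at about (350,110). The wrist force of about 22 N shows the pedal is at its stop, and the lemon box at (340,310) is shut. I'll hold it there.

```bash
python3 -m jog '[{"rot":[0,0,0],"travel":[0,0,0],"jaw":1},{"rot":[0,0,0],"travel":[0,0,0],"jaw":1},{"rot":[0,0,0],"travel":[0,0,0],"jaw":1},{"rot":[0,0,0],"travel":[0,0,0],"jaw":1},{"rot":[0,0,0],"travel":[0,0,0],"jaw":1},{"rot":[0,0,0],"travel":[0,0,0],"jaw":1},{"rot":[0,0,0],"travel":[0,0,0],"jaw":1},{"rot":[0,0,0],"travel":[0,0,0],"jaw":1}]'
python3 -m jog '[{"rot":[0,0,0],"travel":[0,0,0],"jaw":1},{"rot":[0,0,0],"travel":[0,0,0],"jaw":1},{"rot":[0,0,0],"travel":[0,0,0],"jaw":1},{"rot":[0,0,0],"travel":[0,0,0],"jaw":1},{"rot":[0,0,0],"travel":[0,0,0],"jaw":1},{"rot":[0,0,0],"travel":[0,0,0],"jaw":1},{"rot":[0,0,0],"travel":[0,0,0],"jaw":1},{"rot":[0,0,0],"travel":[0,0,0],"jaw":1}]'
python3 -m jog '[{"rot":[0,0,0],"travel":[0,0,0],"jaw":1},{"rot":[0,0,0],"travel":[0,0,0],"jaw":1},{"rot":[0,0,0],"travel":[0,0,0],"jaw":1},{"rot":[0,0,0],"travel":[-0.004,0,0],"jaw":1},{"rot":[0,0,0],"travel":[-0.007,0,0],"jaw":1},{"rot":[0,0,0],"travel":[-0.007,0,0],"jaw":1},{"rot":[0,0,0],"travel":[-0.008,0,0],"jaw":1},{"rot":[0,0,0],"travel":[-0.008,0,0],"jaw":1}]'
```

```text
time: 5.35
position: [0.4608, 0.2443, 0.0236]
tool_rot: [0.002, 1.568, 0.001]
ft_force: [-5.0, -2.4, 22.4]
grip_width: 0.007
time: 6.15
position: [0.4608, 0.2443, 0.0237]
tool_rot: [0.002, 1.568, 0.001]
ft_force: [-5.1, -2.6, 21.7]
grip_width: 0.006
time: 6.95
position: [0.4597, 0.2441, 0.0312]
tool_rot: [0.001, 1.57, 0.001]
ft_force: [0.6, 2.5, 4.6]
grip_width: 0.008
```

```bash
python3 -m jog '[{"rot":[0,0,0],"travel":[-0.008,0,0],"jaw":1},{"rot":[0,0,0],"travel":[-0.008,0,0],"jaw":1},{"rot":[0,0,0],"travel":[-0.008,0,0],"jaw":1},{"rot":[0,0,0],"travel":[-0.008,0,0],"jaw":1},{"rot":[0,0,0],"travel":[-0.008,0,0],"jaw":1},{"rot":[0,0,0],"travel":[-0.008,0,0],"jaw":1},{"rot":[0,0,0],"travel":[-0.008,0,0],"jaw":1},{"rot":[0,0,0],"travel":[-0.008,0,0],"jaw":1}]'
python3 -m jog '[{"rot":[0,0,0],"travel":[-0.008,0,0],"jaw":1},{"rot":[0,0,0],"travel":[-0.007,0,0],"jaw":1},{"rot":[0,0,0],"travel":[-0.007,0,0],"jaw":1},{"rot":[0,0,0],"travel":[-0.007,0,0],"jaw":1},{"rot":[0,0,0],"travel":[-0.007,0,0],"jaw":1},{"rot":[0,0,0],"travel":[-0.007,0,0],"jaw":1}]'
```

```text
time: 7.75
position: [0.4589, 0.2435, 0.0499]
tool_rot: [-0.0, 1.571, 0.0]
ft_force: [-0.8, 4.5, 4.9]
grip_width: 0.006
time: 8.35
position: [0.4584, 0.2416, 0.0617]
tool_rot: [-0.002, 1.573, -0.003]
ft_force: [-0.6, 0.0, 0.4]
grip_width: 0.004
```

```bash
python3 -m jog '[{"rot":[0,0,0],"travel":[-0.01,0,0],"jaw":1},{"rot":[0,0,0],"travel":[-0.02,0,0],"jaw":1},{"rot":[0,0,0],"travel":[-0.05,0,0],"jaw":1},{"rot":[0,0,0],"travel":[-0.08,0,0],"jaw":1},{"rot":[0,0,0],"travel":[-0.08,0,0],"jaw":1},{"rot":[0,0,0],"travel":[-0.05,0,0],"jaw":1},{"rot":[0,0,0],"travel":[0,0,0],"jaw":1},{"rot":[0,0,0],"travel":[0,0,0],"jaw":1}]'
python3 - <<'E'
from h import *
cv2.imwrite("pics/side3.png",ctrl.get_image("side")[:,:,::-1])
E
```

```text
time: 9.15
position: [0.459, 0.2433, 0.1495]
tool_rot: [-0.0, 1.571, -0.0]
ft_force: [-0.4, -0.3, -0.4]
grip_width: 0.005
```

View pics/side3.png

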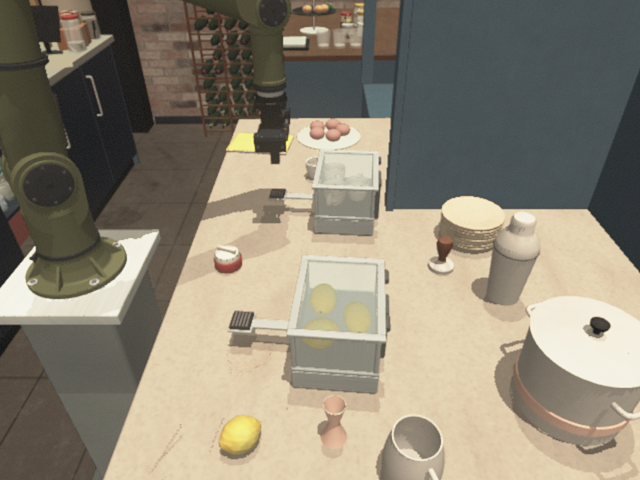

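The cup lid is shut at (347,165), the pad is back up at (278,195), the lemon box is shut, and the gripper is clear.

```bash
python3 -c "
from bench import ctrl
ctrl.close_job()"
```

```text
the job is handed in; nothing more can be done
```

I opened the cup box's lid with its pedal, held it open, then eased it shut, and handed the job in. No verdict was reported.

- **Opening:** I pressed the pad with the shut fingertips, about 34 mm down. The wrist force then rose to about 22 N with almost no further travel, so the pedal was at its stop. A picture showed the lid wide open. I judged "fully open" from the stop and the picture, as I did not measure the lid angle.
- **Hold:** The lid stayed open for about 2.7 s.
- **Closing:** I eased the pad up at about 20–25 mm/s until contact was lost at the pad's full height. I then lifted the gripper clear.
- **Last checks:** The final picture showed the cup lid shut, its pedal up, the lemon box shut and nothing knocked over. The robot was touching nothing, at about 9.2 s on the clock (limit 37 s).
- **Disagreements:** The two camera views differed by about 8 mm on the pad's position. A look at the gripper above the pad put part of this down to the side camera. Near the end of the release, the fingertips also felt a brief sideways force of about 4.5 N and shifted about 2 mm on the pad.

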